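# Find the socket that fits the pump cover's nut

### The job

Find which of the three sockets on the mat fits the hex nut in the recessed cover of the pump, trying them on as needed, and stand any that does not fit back upright on the mat or bench. Push the right one fully home on the nut, down to the floor of the recess, and finish there while still gripping it: do not let go of it. Leave the other things on the bench where they are.

Things in the scene. Friction and masses are not known exactly. Their poses are not given: they have to be found in the camera images.
- socket_s_grip (a point): smallest of three steel sockets standing mouth down on the mat: round body 29.4 mm in diameter, 42 mm tall, hex opening 21 mm across flats and 26 mm deep; on top a square drive adapter 18 x 18 mm, 46 mm tall. The point is on the axis, in the adapter, 66 mm above the mouth. z up; x and y square to the adapter's faces, x also square to two of the hex flats
- socket_s: the same socket, origin at the centre of its mouth (underside), same axes; 0.1 to 0.25 kg
- socket_m_grip (a point): middle of three steel sockets standing mouth down on the mat: round body 36.4 mm in diameter, 42 mm tall, hex opening 27 mm across flats and 26 mm deep; on top a square drive adapter 18 x 18 mm, 46 mm tall. The point is on the axis, in the adapter, 66 mm above the mouth. z up; x and y square to the adapter's faces, x also square to two of the hex flats
- socket_m: the same socket, origin at the centre of its mouth (underside), same axes; 0.1 to 0.25 kg
- socket_l_grip (a point): largest of three steel sockets standing mouth down on the mat: round body 43.3 mm in diameter, 42 mm tall, hex opening 33 mm across flats and 26 mm deep; on top a square drive adapter 18 x 18 mm, 46 mm tall. The point is on the axis, in the adapter, 66 mm above the mouth. z up; x and y square to the adapter's faces, x also square to two of the hex flats
- socket_l: the same socket, origin at the centre of its mouth (underside), same axes; 0.1 to 0.25 kg
- pump: pump fixed to the bench: grey housing, lying motor on its +x side, two white pipe stubs; origin under its centre. Its round grey cover, 84 mm wide, has a round recess 8 mm deep (rim 54 mm above the bench) in which a hex nut stands, 18 mm tall (top 64 mm above the bench, chamfered over its last 4 mm)
- pump_seat (a point): floor of the recess in the cover now on the pump, on the nut's axis, 46 mm above the bench; z up. A socket too small stops on the nut's top, 13 to 18 mm above this floor; one too large stops on the recess rim, 8 mm above it; the right one goes down to the floor if its flats line up with the nut's within about 5 degrees
- nut_p_top (a point): centre of the top of one of three fixed hex nuts, in like covers: 18, 24 or 30 mm across flats (which is not told; sockets have 3 mm play on theirs); its recess is 3.6 mm wider than its socket. The nut above pump_seat is the pump's; the other two are spares on a plywood block. x is square to two of its flats; 18 mm above the recess floor
- nut_q_top (a point): centre of the top of one of three fixed hex nuts, in like covers: 18, 24 or 30 mm across flats (which is not told; sockets have 3 mm play on theirs); its recess is 3.6 mm wider than its socket. The nut above pump_seat is the pump's; the other two are spares on a plywood block. x is square to two of its flats; 18 mm above the recess floor
- nut_r_top (a point): centre of the top of one of three fixed hex nuts, in like covers: 18, 24 or 30 mm across flats (which is not told; sockets have 3 mm play on theirs); its recess is 3.6 mm wider than its socket. The nut above pump_seat is the pump's; the other two are spares on a plywood block. x is square to two of its flats; 18 mm above the recess floor
- stopper: cork stopper, 26 mm wide, 22 mm tall, on the mat between two of the sockets; origin under its centre. Leave alone
- dish: round glass dish, 84 mm wide, 16 mm tall, origin under its centre. Leave alone
- jar: amber glass jar, 48 mm wide, 60 mm tall, origin under its centre. Leave alone
- wrench: open-end wrench 160 mm long lying on the bench. Leave alone
- driver: screwdriver 170 mm long lying on the bench. Leave alone
- mat: rubber mat fixed to the bench, 110 x 330 x 3 mm, long along its own y; origin under its centre; the sockets start about 105 mm apart along it
Mind the look-alikes: they are no part of the job. What is shaped like the socket_l but green is not meant. Leave any blue look-alike of the socket_s alone.

How it is judged:
On the way:
1. a socket is held in the fingers, lifted clear of the mat (((height (world z) of socket_s_grip above 0.1 m and contact force between socket_s and the fingers above 1 N) or (height (world z) of socket_m_grip above 0.1 m and contact force between socket_m and the fingers above 1 N) or (height (world z) of socket_l_grip above 0.1 m and contact force between socket_l and the fingers above 1 N))), for 0.1 s.
At the end, for the whole second after the job is handed in: One socket is on the pump's nut, mouth within 4 mm of the recess floor (only the fitting one can be), axis within 6 mm of the nut's and 4.5 degrees of vertical, gripped by the fingers (over 2 N); the other two stand upright (within 8 degrees) on the mat or bench, not touched by the fingers (((horizontal distance between socket_s_grip and pump_seat below 0.006 m and z of socket_s_grip in the frame of pump_seat below 0.07 m and angle between socket_s_grip's own z axis and vertical below 0.08 rad and contact force between socket_s and the fingers above 2 N and height (world z) of each of socket_m_grip, socket_l_grip below 0.078 m and angle between each of socket_m_grip, socket_l_grip's own z axis and vertical below 0.15 rad and contact force between each of socket_m, socket_l and the fingers below 0.3 N) or (horizontal distance between socket_m_grip and pump_seat below 0.006 m and z of socket_m_grip in the frame of pump_seat below 0.07 m and angle between socket_m_grip's own z axis and vertical below 0.08 rad and contact force between socket_m and the fingers above 2 N and height (world z) of each of socket_s_grip, socket_l_grip below 0.078 m and angle between each of socket_s_grip, socket_l_grip's own z axis and vertical below 0.15 rad and contact force between each of socket_s, socket_l and the fingers below 0.3 N) or (horizontal distance between socket_l_grip and pump_seat below 0.006 m and z of socket_l_grip in the frame of pump_seat below 0.07 m and angle between socket_l_grip's own z axis and vertical below 0.08 rad and contact force between socket_l and the fingers above 2 N and height (world z) of each of socket_s_grip, socket_m_grip below 0.078 m and angle between each of socket_s_grip, socket_m_grip's own z axis and vertical below 0.15 rad and contact force between each of socket_s, socket_m and the fingers below 0.3 N))); the arm keeps its last pose, push and grip.
It fails at once if the stopper is pushed out of place (more than 30 mm) (distance of stopper from where it was at the start of the episode above 0.03 m).
It fails at once if the dish is pushed out of place (more than 30 mm) (distance of dish from where it was at the start of the episode above 0.03 m).
It fails at once if the jar is pushed out of place (more than 30 mm) (distance of jar from where it was at the start of the episode above 0.03 m).
It fails at once if the wrench is pushed out of place (more than 30 mm) (distance of wrench from where it was at the start of the episode above 0.03 m).
It fails at once if the driver is pushed out of place (more than 30 mm) (distance of driver from where it was at the start of the episode above 0.03 m).
It also fails if it takes over 72 s, if anything falls off the work surface, if the arm or the gripper's body presses on something with over 40 N, if the wrist force passes 120 N, or if a joint passes its speed limit or range.

### The arm

A 7-joint arm with a two-finger parallel gripper is mounted at the origin on the work surface. World frame = base frame: x ahead of the robot, y to its left, z up, the work surface at z = 0. Lengths are in m, angles in rad, forces in N, time in s.
With the tool pointing down it reaches from about 0.425 to 0.925 m from the base axis. Payload 6.8 kg.
Tool frame: the origin (TCP) lies midway between the tips of the shut fingers; the grasp point (between the pads) lies 19 mm behind it; z points along the fingers, y is the direction in which the jaws open and shut (so a half turn about z gives the same grasp; the last joint's range is limited). The gripper opens to 85 mm and grips with 20 to 120 N. Pads are 22 mm wide; open, the fingers measure 114 mm over their backs; the gripper's body (76 mm by 85 mm) begins 54 mm behind the grasp point. The pads swing forward as they close: fully open they stand 13 mm farther back than shut.
Start: joints at [-1.27, 0.477, 0.022, 1.555, -0.011, 1.109, -0.083], TCP at [0.268, 0.619, 0.231] pointing down, gripper open.
Joint ranges: [-2.96, 2.96], [-0.34, 2.1], [-1.41, 1.46], [0.24, 2.44], [-1.37, 4.51], [0.17, 1.92], [-2.96, 2.96]. Speed limits (rad/s): [2.39, 2.39, 3.14, 3.14, 3.14, 3.14, 3.14].

### API

Orientations are given as a unit quaternion [w, x, y, z].
In Python, from station import bot, vision gives the robot as it stands.
- The arm moves only by the tool move_arm, never from a script. Its argument "increments" is text: rows parted by semicolons, each of 7 numbers parted by spaces: the opening, from 0 (shut) to 1 (fully open), then the shift along the world's x, y, z in mm, then the turn, a rotation vector about the world's x, y, z in rad. In form: grip x y z rx ry rz; .... A call has exactly 8 rows; each row shifts and turns the commanded pose from where the row before left it; what a row does not reach is not made up. A row lasts 1/8 s, in which the tool goes at most 62.5 mm and 10.7 degrees, less where a joint would pass 70% of its speed; a pose out of reach is approached as far as the arm can. A call with a gripper value outside its range is refused whole. The fingers move at their own pace and stop on an object; "newtons" is the grip in N (left out, the last holds). Time passes only in rows, so rows that do not move let the fingers close, or fill a call up. It gives the time, the measured TCP pose, the force and the opening at its end, in the units of the state.
- bot.get_obs(): the state, without advancing time (a new reading comes with each control period).
- vision.read_camera(name): name is "scene" or "top" or "wrist"; returns (picture, depth): 480x640x3 uint8, red, green, blue; 480x640 float32, m along the optical axis (not along the pixel's ray), 0 where there is no reading.
- vision.calibration(name): a dict with "fx", "fy", "cx", "cy" (pixels), "R" (3x3) and "t" (3): a world point X has camera coordinates R X + t; the wrist camera has in their place "hand_eye" (4x4, takes a point from camera to tool coordinates, whose origin is the TCP and whose axes are the flange's). Camera axes: x right, y down, z forward; pixel columns grow to the right and rows downward; lengths in m; the calibration is good to about 2 mm. A picture is of the moment at which its call begins: read the wrist's pose just before it. calibration takes no time and is no camera call.
- bot.hand_in(): hands the job in, once; it reports no verdict.
The state is a dict: "t": time; "q": joint angles; "joint_vel": joint speeds; "joint_torque": joint torques, N m; "eef_pos": TCP position; "tool_rot": TCP orientation; "contact_force": force on the tool from outside, world axes, zero at the start; "torque": the same for the moment, N m; "gripper_width": opening from 0.0 (shut) to 1.0 (fully open).
Only numpy, scipy, OpenCV 4.12 (cv2) and the standard library are available. Lean on these libraries where they do the work, as an engineer would, in place of code of your own. Each camera call takes 0.05 s, during which the arm holds its last target.

## Working session

There is one attempt and no reset: what is moved stays moved. The work goes in short steps, Python scripts to look and compute and a tool call to move; the robot and the scene stay as the last step left them, time stands still between calls to the robot, and variables do not carry over. Pictures are saved under pics/ and viewed, and the job is handed in when it is done.

Besides the shell and the picture viewer there is one more tool, called after "Emit:" as name(argument=value, ...) on one line, values as JSON. move_arm: Moves the arm, as the interface text tells. Its arguments: {"type":"object","properties":{"increments":{"type":"string"},"newtons":{"type":"number"}},"required":["increments"]}

```bash
ls; mkdir -p pics; python3 - <<'E'
from station import bot,vision
import cv2,numpy as np
o=bot.get_obs();print(o)
for n in ["scene","top"]:
    im,d=vision.read_camera(n);cv2.imwrite(f"pics/{n}0.png",im[:,:,::-1]);np.savez(f"{n}0.npz",im=im,d=d);print(n,vision.calibration(n))
print(vision.calibration("wrist"))
E
```

```text
pics
{'t': 0.0, 'q': array([-1.27011513,  0.47783615,  0.02236305,  1.55645287, -0.01151901,
        1.10931661, -0.08308757]), 'joint_vel': array([ 0.00118386, -0.00210385,  0.0010975 , -0.00069869, -0.0007458 ,
        0.00010785,  0.00011369]), 'joint_torque': array([-3.33329326e-04, -5.96457553e+01,  1.60777129e+00, -2.81191170e+01,
        1.23619032e-02,  9.45069100e-03, -2.67013078e-06]), 'eef_pos': array([0.2680904 , 0.61882279, 0.23030141]), 'tool_rot': array([-1.24514233e-04,  2.02968028e-01,  9.79184912e-01, -9.34019471e-04]), 'contact_force': array([ 0.33946765,  0.95647868, -0.26739297]), 'torque': array([ 0.00248234, -0.02010569,  0.01693753]), 'gripper_width': 0.9962573877427534}
scene {'fx': 486.79611488365106, 'fy': 486.79611488365106, 'cx': 315.52144966759494, 'cy': 234.839247251311, 'R': array([[-0.85258222,  0.52251148, -0.0092364 ],
       [ 0.41605222,  0.66796544, -0.61702733],
       [-0.31623427, -0.52990936, -0.78688751]]), 't': array([ 0.39209417, -0.26407166,  1.19439028])}
top {'fx': 498.9669189140186, 'fy': 498.9669189140186, 'cx': 318.01131399443733, 'cy': 240.64255297235775, 'R': array([[-0.01424318, -0.99987977, -0.00613002],
       [-0.9919122 ,  0.01490245, -0.12604802],
       [ 0.12612421,  0.00428512, -0.9920052 ]]), 't': array([0.11248415, 0.56229193, 0.92174768])}
{'fx': 351.03930872559073, 'fy': 351.03930872559073, 'cx': 315.1160479403411, 'cy': 245.11770960169844, 'hand_eye': array([[ 5.34127602e-05, -9.65397559e-01, -2.60782574e-01,
         6.57897109e-02],
       [ 9.99999744e-01,  2.37599000e-04, -6.74756541e-04,
         1.72067059e-04],
       [ 7.13369997e-04, -2.60782472e-01,  9.65397324e-01,
        -1.43380118e-01],
       [ 0.00000000e+00,  0.00000000e+00,  0.00000000e+00,
         1.00000000e+00]])}
```

View pics/scene0.png

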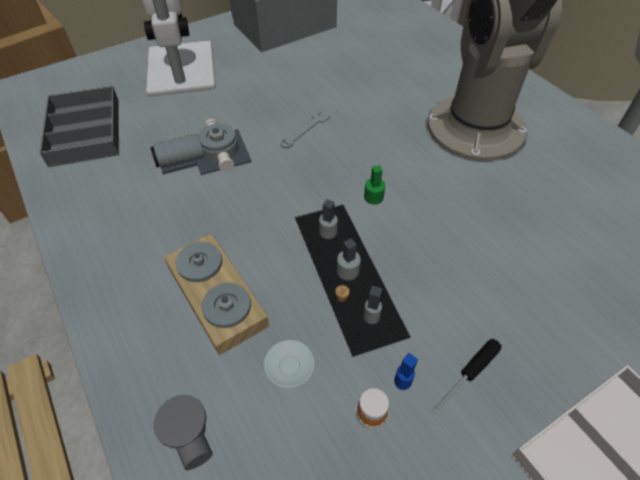

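View pics/top0.png

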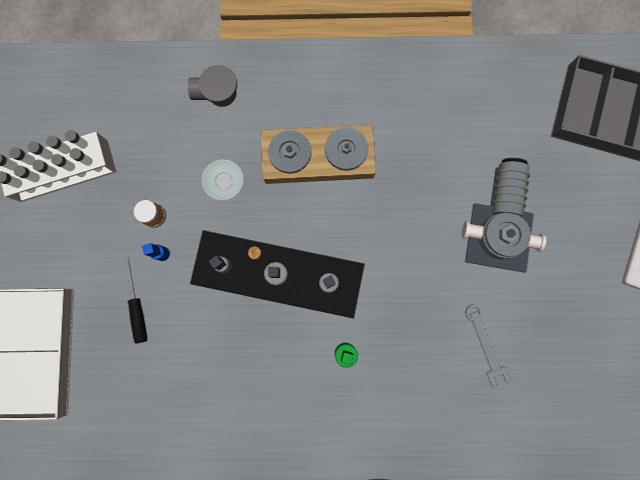

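```bash
python3 - <<'E'
import cv2,numpy as np
im=cv2.imread("pics/top0.png")
a=cv2.resize(im[195:275,460:560],None,fx=4,fy=4,interpolation=3)
b=cv2.resize(im[120:180,260:380],None,fx=4,fy=4,interpolation=3)
c=cv2.resize(im[230:320,190:370],None,fx=4.4,fy=3.0,interpolation=3)
c=cv2.resize(im[230:320,190:370],None,fx=4.4,fy=4.4,interpolation=3)[:280]
cv2.imwrite("pics/c1.png",np.vstack([np.hstack([a[:240],b[:240,:392]])[:, :792],c[:,:792]]))
s=cv2.imread("pics/scene0.png")
e=cv2.resize(s[110:180,190:250],None,fx=5,fy=5,interpolation=3)
f=cv2.resize(s[190:330,300:400],None,fx=4,fy=4,interpolation=3)
g=np.zeros((560,750,3),np.uint8);g[:350,:300]=e;g[:560,310:710]=f
cv2.imwrite("pics/c2.png",g)
E
```

```text
(no output)
```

View pics/c1.png

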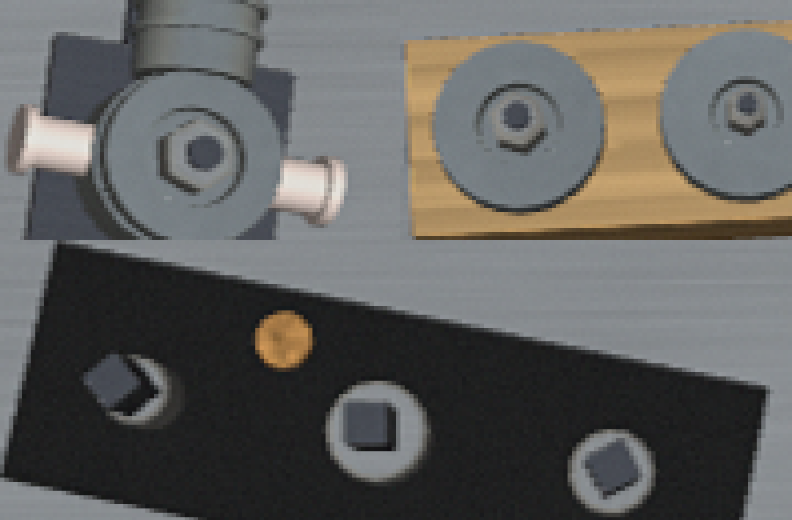

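View pics/c2.png

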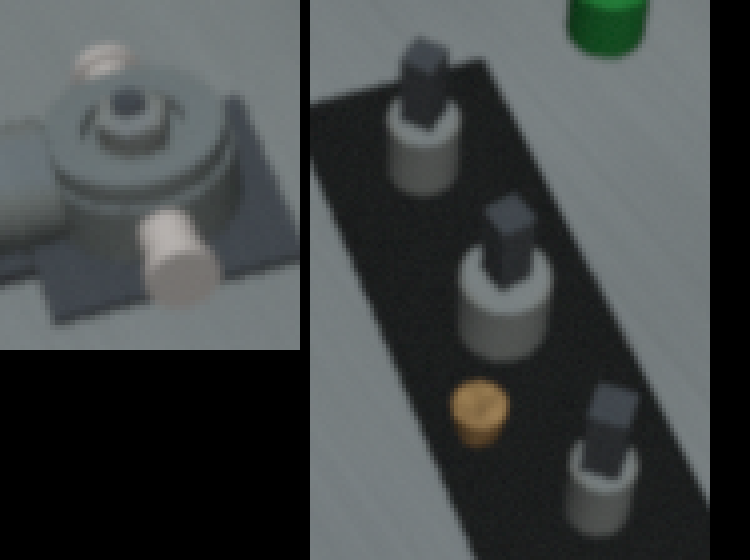

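```bash
cat > h.py <<'E'
from station import bot,vision
import cv2,numpy as np
from scipy.spatial.transform import Rotation as Rn
def atz(cal,u,v,z):
    R,t=cal["R"],cal["t"]; C=-R.T@t
    r=R.T@np.array([(u-cal["cx"])/cal["fx"],(v-cal["cy"])/cal["fy"],1.]); return C+r*(z-C[2])/r[2]
def wcal(o):
    c=dict(vision.calibration("wrist"));w,x,y,z=o["tool_rot"]
    T=np.eye(4);T[:3,:3]=Rn.from_quat([x,y,z,w]).as_matrix();T[:3,3]=o["eef_pos"]
    M=np.linalg.inv(T@c["hand_eye"]);c["R"]=M[:3,:3];c["t"]=M[:3,3];return c
def proj(c,X):
    p=c["R"]@np.array(X)+c["t"];return p[0]/p[2]*c["fx"]+c["cx"],p[1]/p[2]*c["fy"]+c["cy"]
def shot(name):
    import pickle
    o=bot.get_obs();im,d=vision.read_camera("wrist");c=wcal(o)
    cv2.imwrite(f"pics/{name}.png",im[:,:,::-1]);pickle.dump((c,d,im),open(name+".pkl","wb"))
    print("t",o["t"],o["eef_pos"].round(4),"yaw",np.degrees(yaw(o)).round(2));return c,im,d
def yaw(o):
    w,x,y,z=o["tool_rot"];R=Rn.from_quat([x,y,z,w]).as_matrix();return np.arctan2(R[1,0],R[0,0])
E
python3 - <<'E'
from h import *
c=vision.calibration("top")
C=-c["R"].T@c["t"];print(C)
for n,u,v,z in [("pump",510,234,.064),("q",289,150,.06),("r",347,147,.06),("sockL",215.5,262,.091),("sockM",274,272,.091),("sockR",329,283,.091),("stop",254,253,.025),("sa",221,265,.045),("sb",276,273,.045),("sc",330,282,.045),("green",346,354,.04),("blue",155,251,.05),("jar",149,212,.06),("dish",222,180,.0)]:
    print(n,atz(c,u,v,z).round(3))
o=bot.get_obs();print(yaw(o));cw=wcal(o);print(cw["R"].round(3),(-cw["R"].T@cw["t"]).round(3))
d=np.load("top0.npz")["d"]
for u,v in [(510,234),(289,150),(347,147),(510,215)]:
    p=np.array([(u-c["cx"])/c["fx"],(v-c["cy"])/c["fy"],1])*d[v,u];print((c["R"].T@(p-c["t"])).round(3))
E
```

```text
[0.44309166 0.1001413  0.98594381]
pump [ 0.567 -0.253  0.064]
q [0.737 0.157 0.06 ]
r [0.741 0.046 0.06 ]
sockL [0.521 0.289 0.091]
sockM [0.501 0.184 0.091]
sockR [0.48  0.085 0.091]
stop [0.543 0.229 0.025]
sa [0.519 0.288 0.045]
sb [0.502 0.184 0.045]
sc [0.484 0.083 0.045]
green [0.35  0.055 0.04 ]
blue [0.547 0.412 0.05 ]
jar [0.62  0.422 0.06 ]
dish [0.695 0.297 0.   ]
2.732774558142541
[[ 0.397  0.918 -0.002]
 [ 0.886 -0.383  0.261]
 [ 0.238 -0.106 -0.965]] [0.208 0.645 0.374]
[ 0.567 -0.252  0.067]
[0.735 0.157 0.065]
[0.738 0.047 0.07 ]
[ 0.605 -0.259  0.054]
```

Emit:
move_arm(increments="1 30 -52 0 0 0 -0.098; 1 30 -52 0 0 0 -0.098; 1 30 -52 0 0 0 -0.098; 1 30 -52 0 0 0 -0.098; 1 30 -52 0 0 0 -0.098; 1 30 -52 0 0 0 -0.098; 1 30 -52 0 0 0 -0.098; 1 30 -52 0 0 0 -0.098")

```text
t: 1.1
eef_pos: [0.5088, 0.2016, 0.2312]
tool_rot: [-0.0, 0.563, 0.827, -0.0]
contact_force: [-0.1, -0.3, 0.4]
gripper_width: 1.001
```

```bash
python3 -c "
from h import *
shot('w1')"
```

```text
t 1.1 [0.5088 0.2016 0.2312] yaw 111.48
```

View pics/w1.png

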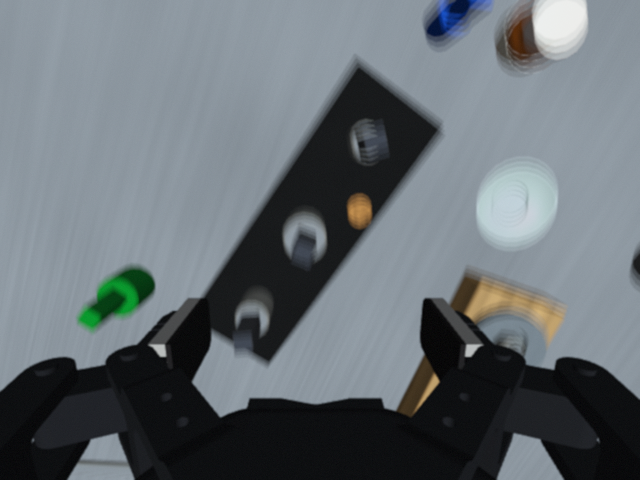

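```bash
python3 -c "
from h import *
shot('w2')"
```

```text
t 1.15 [0.5129 0.1922 0.2316] yaw 110.65
```

View pics/w2.png

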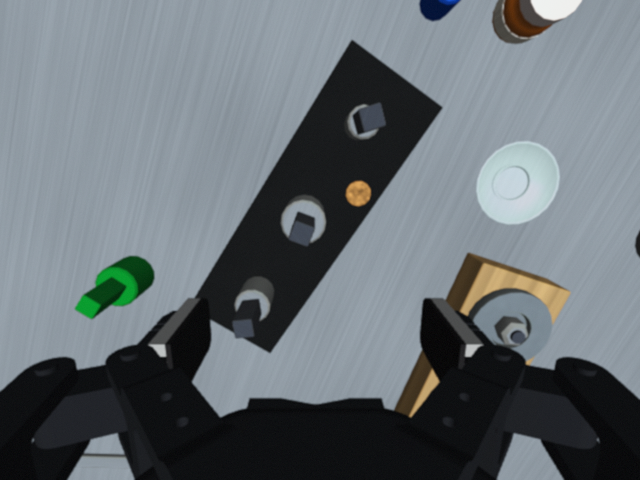

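Emit:
move_arm(increments="1 9 -50 0 0 0 -0.098; 1 9 -50 0 0 0 -0.098; 1 9 -50 0 0 0 -0.098; 1 9 -50 0 0 0 -0.098; 1 9 -50 0 0 0 -0.098; 1 9 -50 0 0 0 -0.098; 1 4 -50 0 0 0 -0.098; 1 0 0 0 0 0 0")

```text
t: 2.2
eef_pos: [0.5655, -0.1513, 0.2313]
tool_rot: [0.001, 0.809, 0.587, -0.001]
contact_force: [-0.0, 0.2, 1.0]
gripper_width: 1.004
```

```bash
python3 -c "
from h import *
shot('w3')"
```

```text
t 2.2 [ 0.5655 -0.1513  0.2313] yaw 71.93
```

View pics/w3.png

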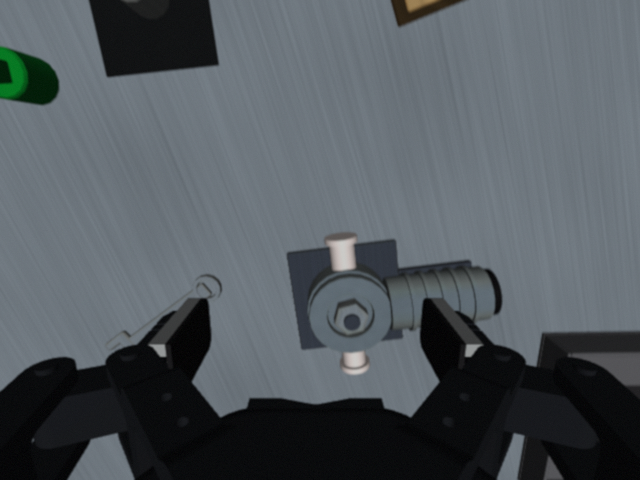

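```bash
python3 -c "
import cv2
im=cv2.imread('pics/w3.png')[265:365,295:405]
cv2.imwrite('pics/w3c.png',cv2.resize(im,None,fx=6,fy=6,interpolation=2))
im=cv2.imread('pics/w2.png')[90:345,220:400]
cv2.imwrite('pics/w2c.png',cv2.resize(im,None,fx=2.35,fy=2.35,interpolation=2))"
```

```text
(no output)
```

View pics/w3c.png

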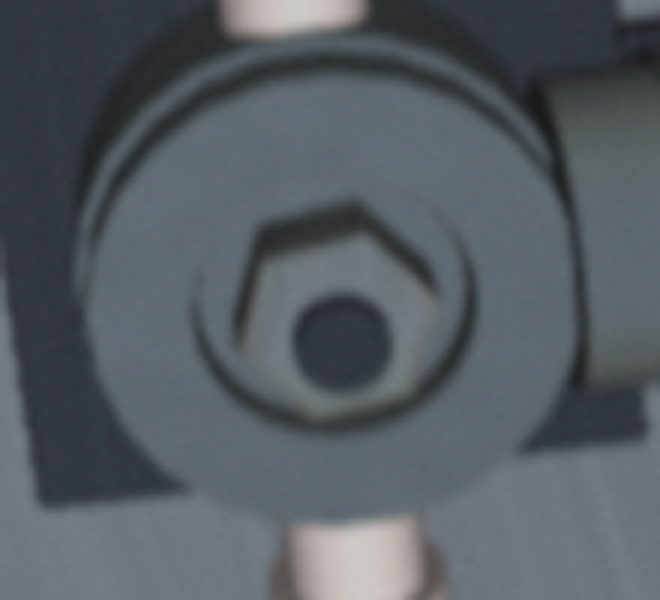

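View pics/w2c.png

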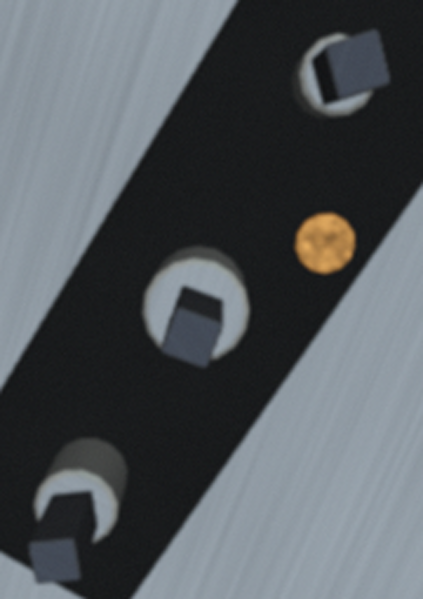

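```bash
cat > fit.py <<'E'
from h import *
import pickle
c,d,im=pickle.load(open('w3.pkl','rb'))
P=np.array([(262,265),(362,235),(440,300),(418,393),(310,415),(245,345)])/6.+[295,265]-.4
W=np.array([atz(c,u,v,.064)[:2] for u,v in P])
m=W.mean(0);r=W-m;print(m,np.hypot(*r.T)*1e3);a=np.degrees(np.arctan2(r[:,1],r[:,0]));print(a,a%60)
pc=np.array([atz(c,295+u/6,265+v/6,.054)[:2] for u,v in [(88,300),(582,300),(335,522),(335,70)]]);print(pc, (pc[0]+pc[1])/2,(pc[2]+pc[3])/2)
E
python3 fit.py; python3 - <<'E'
from h import *
import pickle
c,d,im=pickle.load(open('w3.pkl','rb'))
big=cv2.resize(im[265:365,295:405,::-1],None,fx=6,fy=6,interpolation=2)
def hexa(cen,af,ang,z):
    return [[(u-295)*6+3,(v-265)*6+3] for u,v in [proj(c,[cen[0]+af/3**.5*np.cos(np.radians(ang+60*k)),cen[1]+af/3**.5*np.sin(np.radians(ang+60*k)),z]) for k in range(6)]]
import sys
from fit import m,a
ang=np.degrees(np.angle(np.exp(1j*np.radians(a*6)).mean()))/6
print(ang)
cv2.polylines(big,[np.array(hexa(m,.030,ang,.060)).astype(int)],1,(0,0,255),1)
cv2.polylines(big,[np.array(hexa(m,.030,ang,.046)).astype(int)],1,(0,255,0),1)
cv2.imwrite('pics/ov.png',big)
E
```

```text
[ 0.57010929 -0.25062633] [16.72210219 16.35709173 16.76471611 17.85299984 16.65396989 15.64705273]
[ 121.66498008   60.77292713   -2.01895975  -60.52253393 -123.43082247
  174.41162394] [ 1.66498008  0.77292713 57.98104025 59.47746607 56.56917753 54.41162394]
[[ 0.53131472 -0.2387934 ]
 [ 0.60967246 -0.26436785]
 [ 0.5585676  -0.29175631]
 [ 0.58210357 -0.21246266]] [ 0.57049359 -0.25158063] [ 0.57033559 -0.25210949]
[ 0.57010929 -0.25062633] [16.72210219 16.35709173 16.76471611 17.85299984 16.65396989 15.64705273]
[ 121.66498008   60.77292713   -2.01895975  -60.52253393 -123.43082247
  174.41162394] [ 1.66498008  0.77292713 57.98104025 59.47746607 56.56917753 54.41162394]
[[ 0.53131472 -0.2387934 ]
 [ 0.60967246 -0.26436785]
 [ 0.5585676  -0.29175631]
 [ 0.58210357 -0.21246266]] [ 0.57049359 -0.25158063] [ 0.57033559 -0.25210949]
-1.511444031123314
```

View pics/ov.png

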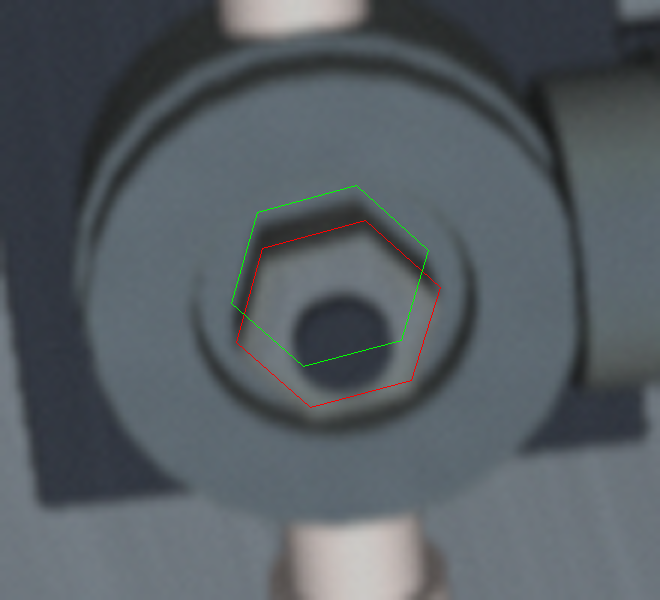

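Emit:
move_arm(increments="1 0 -30 -25 0 0 0; 1 0 -30 -25 0 0 0; 1 0 -30 -25 0 0 0; 1 0 -20 -25 0 0 0; 1 0 0 0 0 0 0; 1 0 0 0 0 0 0; 1 0 0 0 0 0 0; 1 0 0 0 0 0 0")

```text
t: 3.25
eef_pos: [0.5671, -0.2557, 0.1321]
tool_rot: [0.0, 0.807, 0.591, 0.001]
contact_force: [-0.5, -0.3, -0.5]
gripper_width: 1.0
```

```bash
python3 -c "
from h import *
c,im,d=shot('w4')
u,v=proj(c,[.5702,-.2518,.064]);print(u,v)
u,v=int(u),int(v)
cv2.imwrite('pics/w4c.png',cv2.resize(im[v-55:v+55,u-60:u+60,::-1],None,fx=5,fy=5,interpolation=2))"
```

```text
t 3.25 [ 0.5671 -0.2557  0.1321] yaw 72.44
317.6889986056534 251.4589804165924
```

View pics/w4c.png

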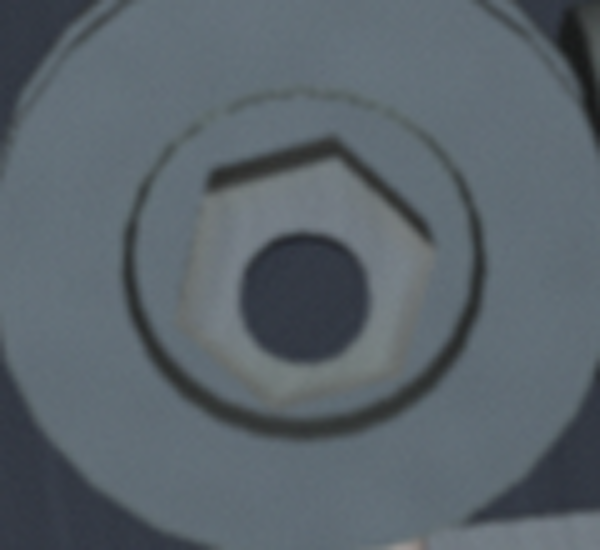

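```bash
python3 - <<'E'
from h import *
import pickle
c,d,im=pickle.load(open('w4.pkl','rb'))
P=np.array([(208,190),(337,157),(436,247),(403,376),(278,404),(180,310)])/5.+[257,196]-.4
W=np.array([atz(c,u,v,.060)[:2] for u,v in P])
m=W.mean(0);r=W-m;print(m,np.hypot(*r.T)*1e3);a=np.degrees(np.arctan2(r[:,1],r[:,0]));print(a,(a+30)%60-30)
ang=np.degrees(np.angle(np.exp(1j*np.radians(a*6)).mean()))/6;print(ang)
pc=np.array([atz(c,257+u/5,196+v/5,.064)[:2] for u,v in [(240,298),(370,298),(305,232),(305,364)]]);print("bore",pc.mean(0))
pc=np.array([atz(c,257+u/5,196+v/5,.054)[:2] for u,v in [(124,260),(485,260),(305,90),(305,438)]]);print("recess",(pc[0]+pc[1])/2,(pc[2]+pc[3])/2,np.hypot(*(pc[0]-pc[1])),np.hypot(*(pc[2]-pc[3])))
# w2 sockets
c,d,im=pickle.load(open('w2.pkl','rb'))
s=2.35
for n,pts in dict(S=[(323,42),(378,30),(390,80),(336,95)],L=[(179,305),(222,320),(208,367),(163,349)],M=[(30,545),(73,538),(80,578),(37,583)]).items():
    W=np.array([atz(c,220+u/s,90+v/s,.091)[:2] for u,v in pts]);m=W.mean(0);e=np.roll(W,-1,0)-W
    print(n,m,np.hypot(*e.T)*1e3,(np.degrees(np.arctan2(e[:,1],e[:,0])))%90)
for n,pts in dict(S=(337,75,.045),L=(197,308,.045),M=(77,508,.045)).items():
    print(n,atz(c,220+pts[0]/s,90+pts[1]/s,pts[2]))
E
```

```text
[ 0.56997643 -0.25331681] [17.39527224 16.74362746 17.03064704 17.81490889 16.98703543 16.73813149]
[ 118.46782306   59.60959662   -1.79816724  -63.10040319 -120.32676197
  175.3761425 ] [-1.53217694 -0.39040338 -1.79816724 -3.10040319 -0.32676197 -4.6238575 ]
-1.9582795283525176
bore [ 0.56955999 -0.25448974]
recess [ 0.57025049 -0.25238216] [ 0.5699561  -0.25352906] 0.04730738806992928 0.04743955472496302
S [0.52175675 0.29177757] [17.89877765 15.89584649 18.03274063 16.92714071] [32.2742184  37.72387607 35.59527138 37.03869255]
L [0.50338386 0.18758384] [15.96520637 17.86780244 17.26205702 16.94449715] [ 1.01862997  4.3787619  88.04962515  0.25300689]
M [0.48448662 0.08585038] [16.72172067 17.02627594 16.78344021 16.23389305] [30.71807035 26.94763842 27.99554261 26.61196967]
S [0.52182897 0.29089357 0.045     ]
L [0.50321764 0.18805762 0.045     ]
M [0.48488329 0.08639199 0.045     ]
```

Emit:
move_arm(increments="1 -8 55 10 0 0 0.041; 1 -8 55 10 0 0 0.041; 1 -8 55 0 0 0 0.041; 1 -8 55 0 0 0 0.041; 1 -8 55 0 0 0 0.041; 1 -8 55 0 0 0 0.041; 1 -8 55 0 0 0 0.041; 1 -8 55 0 0 0 0.041")

```text
t: 4.3
eef_pos: [0.502, 0.1854, 0.1519]
tool_rot: [0.0, 0.699, 0.715, 0.001]
contact_force: [1.0, 0.9, 0.2]
gripper_width: 1.002
```

Emit:
move_arm(increments="1 0 4 0 0 0 0; 1 0 0 0 0 0 0; 1 0 0 0 0 0 0; 1 0 0 0 0 0 0; 1 0 0 0 0 0 0; 1 0 0 0 0 0 0; 1 0 0 0 0 0 0; 1 0 0 0 0 0 0")

```text
t: 5.3
eef_pos: [0.5023, 0.1874, 0.1513]
tool_rot: [-0.0, 0.7, 0.714, 0.0]
contact_force: [0.1, 1.0, -0.2]
gripper_width: 1.002
```

```bash
python3 -c "
from h import *
c,im,d=shot('w5')"
```

```text
t 5.3 [0.5023 0.1874 0.1513] yaw 91.15
```

View pics/w5.png

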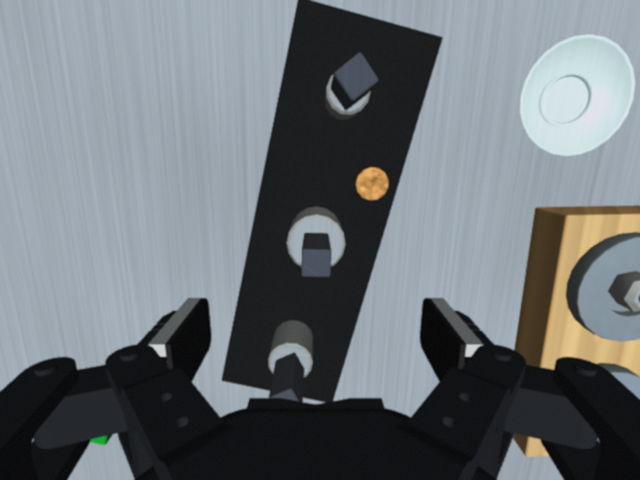

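```bash
python3 -c "
import cv2
im=cv2.imread('pics/w5.png')[195:295,265:365]
cv2.imwrite('pics/w5c.png',cv2.resize(im,None,fx=6,fy=6,interpolation=2))"
```

```text
(no output)
```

View pics/w5c.png

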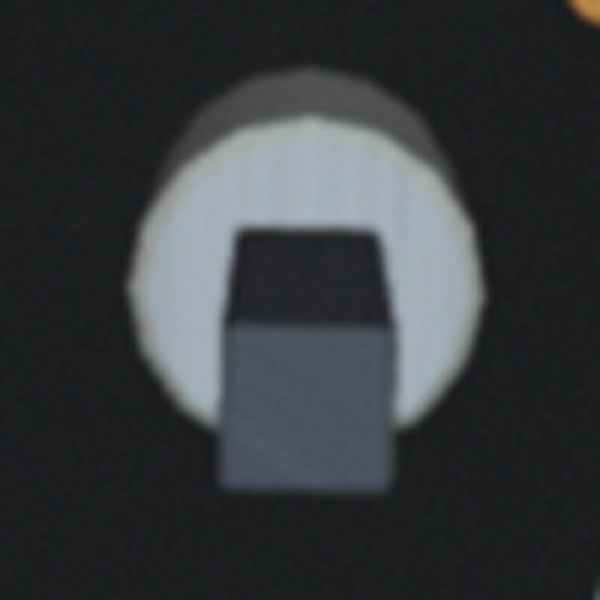

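```bash
python3 - <<'E'
from h import *
import pickle
c,d,im=pickle.load(open('w5.pkl','rb'))
P=[(225,325),(394,325),(392,492),(221,489)]
W=np.array([atz(c,265+u/6-.4,195+v/6-.4,.091)[:2] for u,v in P]);m=W.mean(0);e=np.roll(W,-1,0)-W
print(m,np.hypot(*e.T)*1e3,(np.degrees(np.arctan2(e[:,1],e[:,0]))+45)%90-45)
print(atz(c,265+307/6-.4,195+290/6-.4,.045))
E
```

```text
[0.5029114  0.18717551] [16.98046318 17.81676944 17.5593038  17.50013212] [ 1.15798169  1.13710493  0.09312109 -0.74883188]
[0.50286681 0.18748493 0.045     ]
```

Emit:
move_arm(increments="1 0 0 -25 0 0 -0.006; 1 1 0 -25 0 0 0; 1 0 0 -25 0 0 0; 1 0 0 -26 0 0 0; 1 0 0 0 0 0 0; 0 0 0 0 0 0 0; 0 0 0 0 0 0 0; 0 0 0 0 0 0 0", newtons=50)

```text
t: 6.35
eef_pos: [0.5038, 0.1877, 0.0511]
tool_rot: [0.0, 0.702, 0.712, 0.001]
contact_force: [0.8, 0.1, -0.2]
gripper_width: 0.375
```

Emit:
move_arm(increments="0 0 0 0 0 0 0; 0 0 0 0 0 0 0; 0 0 0 0 0 0 0; 0 0 0 0 0 0 0; 0 0 0 25 0 0 0; 0 0 0 25 0 0 0; 0 0 0 25 0 0 0; 0 0 0 25 0 0 0")

```text
t: 7.35
eef_pos: [0.5028, 0.1872, 0.1507]
tool_rot: [-0.0, 0.702, 0.712, -0.0]
contact_force: [0.0, 0.9, -2.5]
gripper_width: 0.204
```

```bash
python3 -c "
from h import *
c,im,d=shot('w6')"
```

```text
t 7.35 [0.5028 0.1872 0.1507] yaw 90.8
```

View pics/w6.png

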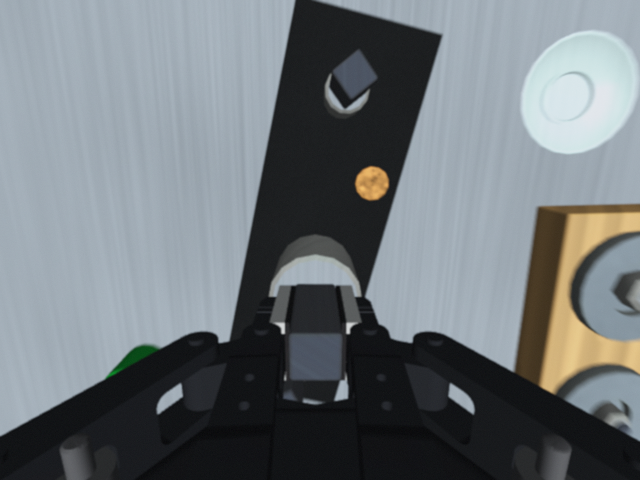

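Emit:
move_arm(increments="0 0 -15 25 0 0 0; 0 9 -60 5 0 0 -0.007; 0 9 -60 0 0 0 -0.007; 0 10 -61 0 0 0 -0.007; 0 10 -61 0 0 0 -0.007; 0 10 -61 0 0 0 -0.007; 0 10 -61 0 0 0 -0.007; 0 9 -55 0 0 0 -0.007")

```text
t: 8.4
eef_pos: [0.57, -0.2487, 0.1794]
tool_rot: [-0.0, 0.72, 0.694, -0.0]
contact_force: [1.6, 0.9, -0.7]
gripper_width: 0.204
```

Emit:
move_arm(increments="0 0 -6 -20 0 0 0; 0 0 0 -20 0 0 0; 0 0 0 -10 0 0 0; 0 0 0 0 0 0 0; 0 0 0 0 0 0 0; 0 0 0 0 0 0 0; 0 0 0 0 0 0 0; 0 0 0 0 0 0 0")

```text
t: 9.4
eef_pos: [0.5704, -0.2526, 0.1306]
tool_rot: [0.0, 0.719, 0.695, 0.0]
contact_force: [-0.1, 0.1, -1.6]
gripper_width: 0.205
```

```bash
python3 -c "
from h import *
c,im,d=shot('w7')
im,d=vision.read_camera('scene');cv2.imwrite('pics/s7.png',cv2.resize(im[90:190,140:280,::-1],None,fx=5,fy=5,interpolation=2))"
```

```text
t 9.4 [ 0.5704 -0.2526  0.1306] yaw 87.99
```

View pics/w7.png

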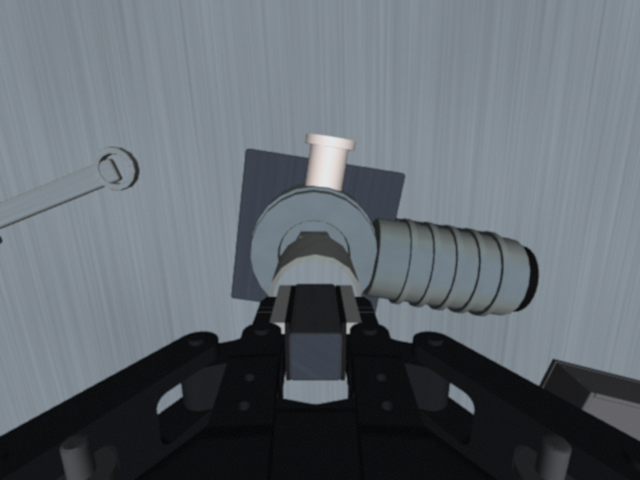

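View pics/s7.png

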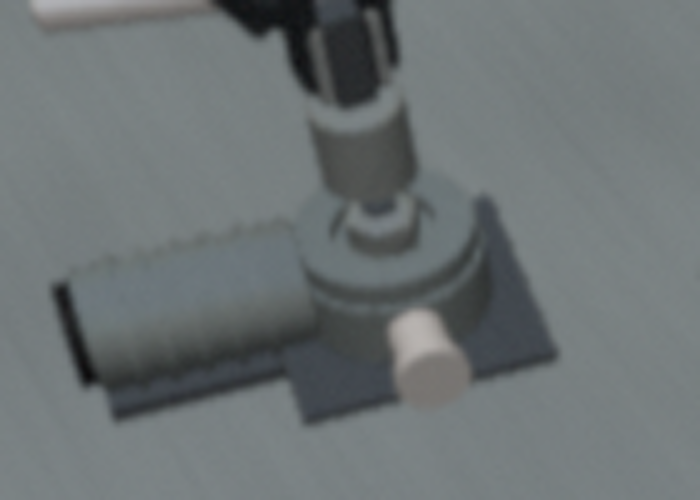

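Emit:
move_arm(increments="0 0 -0.5 -8 0 0 0; 0 0 0 -8 0 0 0; 0 0 0 -3 0 0 0; 0 0 0 -3 0 0 0; 0 0 0 -3 0 0 0; 0 0 0 0 0 0 0; 0 0 0 0 0 0 0; 0 0 0 0 0 0 0")

```text
t: 10.5
eef_pos: [0.5706, -0.2534, 0.1068]
tool_rot: [0.0, 0.719, 0.695, 0.0]
contact_force: [-3.4, 2.2, 10.2]
gripper_width: 0.207
```

Emit:
move_arm(increments="0 -0.5 0.5 0 0 0 0; 0 -0.5 0.3 -1 0 0 0; 0 0 0 -1 0 0 0; 0 0 0 -1 0 0 0; 0 0 0 0 0 0 0; 0 0 0 0 0 0 0; 0 0 0 0 0 0 0; 0 0 0 0 0 0 0")

```text
t: 11.5
eef_pos: [0.5707, -0.2536, 0.1062]
tool_rot: [0.002, 0.72, 0.694, 0.001]
contact_force: [-6.5, 3.0, 24.7]
gripper_width: 0.202
```

Emit:
move_arm(increments="0 0.5 -0.5 8 0 0 0; 0 0 0 8 0 0 0; 0 0 0 0 0 0 -0.131; 0 0 0 0 0 0 -0.131; 0 0 0 0 0 0 -0.131; 0 0 0 0 0 0 -0.131; 0 0 0 0 0 0 0; 0 0 0 0 0 0 0")

```text
t: 12.5
eef_pos: [0.5698, -0.2527, 0.1182]
tool_rot: [-0.0, 0.874, 0.486, -0.0]
contact_force: [-0.4, -0.1, -1.5]
gripper_width: 0.204
```

Emit:
move_arm(increments="0 0 0 0 0 0 0; 0 0 0 -5 0 0 0; 0 0 0 -3 0 0 0; 0 0 0 -3 0 0 0; 0 0 0 -3 0 0 0; 0 0 0 0 0 0 0; 0 0 0 0 0 0 0; 0 0 0 0 0 0 0")

```text
t: 13.5
eef_pos: [0.5699, -0.2529, 0.1044]
tool_rot: [0.0, 0.875, 0.485, 0.0]
contact_force: [0.4, 0.1, -1.1]
gripper_width: 0.203
```

Below the previous stop with no contact force; continuing down.

Emit:
move_arm(increments="0 0 0 -3 0 0 0; 0 0 0 -3 0 0 0; 0 0 0 -2 0 0 0; 0 0 0 -2 0 0 0; 0 0 0 -1 0 0 0; 0 0 0 0 0 0 0; 0 0 0 0 0 0 0; 0 0 0 0 0 0 0")

```text
t: 14.5
eef_pos: [0.5698, -0.2528, 0.0939]
tool_rot: [-0.0, 0.875, 0.485, 0.0]
contact_force: [-2.0, 0.9, 5.9]
gripper_width: 0.203
```

Emit:
move_arm(increments="0 0 0 -1 0 0 0; 0 0 0 -1 0 0 0; 0 0 0 0 0 0 0; 0 0 0 0 0 0 0; 0 0 0 0 0 0 0; 0 0 0 0 0 0 0; 0 0 0 0 0 0 0; 0 0 0 0 0 0 0")

```text
t: 15.5
eef_pos: [0.5699, -0.2529, 0.0938]
tool_rot: [-0.0, 0.875, 0.484, 0.001]
contact_force: [-7.5, 4.5, 21.8]
gripper_width: 0.203
```

```bash
python3 -c "
from h import *
c,im,d=shot('w8');print(bot.get_obs()['contact_force'])
s,d=vision.read_camera('scene');t,d=vision.read_camera('top')
a=cv2.resize(s[90:190,140:260,::-1],None,fx=4,fy=4,interpolation=2)
b=cv2.resize(im[200:400,230:410,::-1],None,fx=1.7,fy=2,interpolation=2)
cv2.imwrite('pics/f.png',np.hstack([a,b]));cv2.imwrite('pics/t9.png',t[:,:,::-1])"
```

```text
t 15.5 [ 0.5699 -0.2529  0.0938] yaw 57.95
[-7.53967026  4.81864112 21.09157651]
```

View pics/f.png

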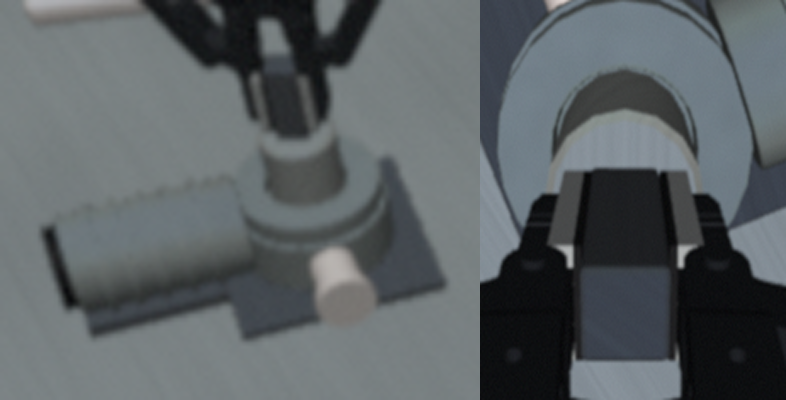

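View pics/t9.png

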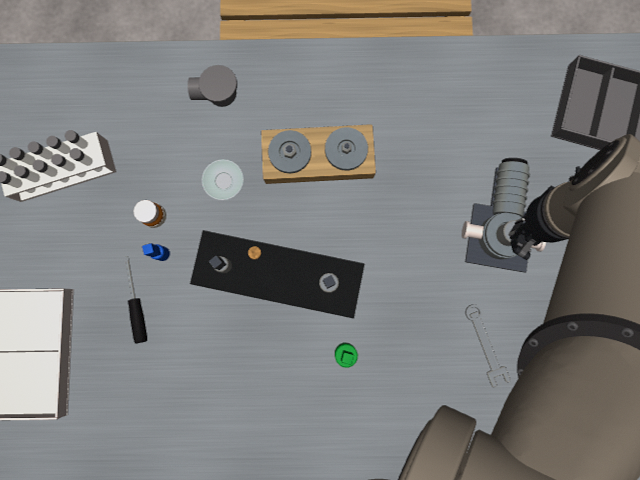

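```bash
python3 -c "
from h import *
print(bot.hand_in())"
```

```text
the job is handed in; nothing more can be done
None
```

The large socket (socket_l) fits the pump's nut. It is pushed down to the recess floor and was still gripped when I handed in at about 15.5 s; the hand-in reported no verdict.

- **Choosing the socket:** In the wrist pictures the nut measured about 30 mm across flats and the recess about 47 mm wide. Both match only the large socket, so I tried no other.
- **Fitting it:** The first try stopped on the nut's chamfer because the flats were about 30° off. I had not been able to see which way the hex opening faced. I lifted it, turned it 30°, and it then slid down with almost no force.
- **Last checks:**
  - **Height:** The tool stopped at z = 0.0938 m, against about 0.094 m expected at the floor. It held there under about 21 N of push, with roughly 8 to 9 N sideways.
  - **Position and tilt:** The measured tool position is under 1 mm from the nut's axis, and the tool is vertical. The pictures show the socket inside the recess.
  - **Grip:** The opening reads 0.203, steady on the adapter, with the grip force set to 50 N.
- **The rest of the bench:** The small and middle sockets still stand upright on the mat where they were. In the top view the stopper, dish, jar, wrench, driver and both look-alikes have not visibly moved.

No final check failed.

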